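# Put the optics of the lamp line into their right order

## Robot

A 6-joint arm with a two-finger parallel gripper is mounted at the origin on a cart in front of the work surface, level with it; the furniture and walls round the work are solid. World frame = base frame: x ahead of the robot, y to its left, z up, the work surface at z = 0. Lengths are in m, angles in rad, forces in N, time in s.
With the tool pointing down it reaches from about 0.425 to 0.925 m from the base axis. Payload 12.5 kg.
Tool frame: the origin (TCP) lies on the front face of the gripper's body, between the roots of the fingers; the fingertips stand 73 mm ahead of it and the grasp point (between the pads) lies 54 mm ahead of it; z points along the fingers, y is the direction in which the jaws open and shut (so a half turn about z gives the same grasp; the last joint's range is limited). The gripper opens to 85 mm and grips with 20 to 120 N. Pads are 22 mm wide; open, the fingers measure 114 mm over their backs; the gripper's body (76 mm by 85 mm) begins 54 mm behind the grasp point. The pads swing forward as they close: fully open they stand 13 mm farther back than shut.
Start: joints at [-1.332, 0.491, 1.559, -0, 1.092, -0.106], TCP at [0.211, -0.588, 0.304] pointing down, gripper open.
Joint ranges: [-3.1, 3.1], [-0.84, 2.19], [0.05, 2.79], [-1.13, 4.28], [0.06, 2.93], [-2.69, 2.69]. Speed limits (rad/s): [2.22, 2.22, 2.79, 3.14, 3.14, 3.14].

## Interface

Orientations are given as a unit quaternion [w, x, y, z].
In Python, from bench import manip gives the robot as it stands.
- The arm moves only by the shell command python3 -m inch 'ROWS' [OPENING] [FORCE]. ROWS is JSON, a list of rows, each a list of 6 numbers: the shift along the tool's x, y, z in cm, then the turn, a rotation vector about the tool's x, y, z in degrees. In form: [[dx, dy, dz, wx, wy, wz], ...]. A call has 1 to 5 rows; each row shifts and turns the commanded pose from where the row before left it, along the tool's axes as they then stand; what a row does not reach is not made up. A row lasts 1/10 s, in which the tool goes at most 50 mm and 8.59 degrees, less where a joint would pass 70% of its speed; a pose out of reach is approached as far as the arm can. A call with a gripper value outside its range is refused whole. OPENING is the finger opening in cm, from 0 to 8.54, set as the call begins (- or left out, the last holds). The fingers move at their own pace and stop on an object; FORCE is the grip in N (left out, the last holds). Time passes only in rows, so rows that do not move let the fingers close. It gives the time, the measured TCP pose, the force and the opening at its end, in the units of the state.
- manip.get_obs(): the state, without advancing time (a new reading comes with each control period).
- manip.capture(name): name is "scene" or "side" or "wrist"; returns a dict with "img" (400x640x3 uint8, red, green, blue), "intrinsics" (3x3 intrinsics, pixels), "pose" (4x4, takes a point from camera to world coordinates). Camera axes: x right, y up, looking along -z (the intrinsics and any distortion apply to the point x, -y, -z); pixel columns grow to the right and rows downward; lengths in m; the calibration is good to about 2 mm. A picture is of the moment at which its call begins. There is no depth.
- manip.sign_off(): hands the job in, once; it reports no verdict.
The state is a dict: "time_s": time; "joint_pos": joint angles; "dq": joint speeds; "tau": joint torques, N m; "tool_pos": TCP position; "tcp_rot": TCP orientation; "contact_force": force on the tool from outside, world axes, zero at the start; "ft_torque": the same for the moment, N m; "width": finger opening in m.
Only numpy, scipy, OpenCV 4.12 (cv2) and the standard library are available. Lean on these libraries where they do the work, as an engineer would, in place of code of your own. Each camera call takes 0.05 s, during which the arm holds its last target. There are 200 camera calls.

## Task

The four optics of the lamp line stand on the wrong base plates. Rearrange them so that the row of four plates holds, starting at the lamp's end: first the lens, then the plate with the aperture, then the mirror mount, and last the beam block, one in the middle of each plate and faced squarely along the row (which of its two faces looks to the lamp does not matter). The spare plate beside the row, where one of them stands now, may be used for parking on the way; keep every optic upright.

Things in the scene. Friction and masses are not known exactly. Their poses are not given: they have to be found in the camera images.
- lens: loose lens in a black upright ring on a short white stem and a black rectangular foot; 76 mm high, foot 30 (own x) x 40 (own y) x 8 mm, ring 36 mm across (own y), 8 mm thick (own x), its centre 57 mm above the origin; origin at the centre of the underside of the foot, own x is the optical axis (through the ring), own z up; about 0.12 kg
- aperture: loose square bare-metal plate with a small hole, standing upright on a post and a round metal foot; 84 mm high, foot 36 mm diameter, plate 46 (own y) x 46 mm high, 5 mm thick (own x), from 38 to 84 mm above the origin; origin at the centre of the underside of the foot, own x is normal to the plate, own z up; about 0.12 kg
- mirror: loose black mirror mount on a light round pedestal, 102 mm high; head 44 mm wide (own y), 58 to 102 mm above the origin, solid from -18 to +7 mm in own x, two adjuster knobs on its +x side out to 19 mm; pedestal 31 mm diameter, its axis at own x = -7 mm; origin at the centre of the underside of the outline, own -x is the way the mirror looks, own z up; about 0.24 kg
- beam_block: loose black upright block with a yellow sign on its face; 12 (own x) x 50 (own y) x 50 mm high, standing on its edge; origin at the centre of the underside, own x is normal to its broad faces, own z up; about 0.15 kg
- seat_a: plain grey base plate lying flat, fixed, 50 (own x, along the row) x 75 (own y, across the row) x 10 mm; origin at the centre of its underside, top face 10 mm above it; own x runs along the row; one of the two end plates of the row of four (order a, b, c, d; centres 72 mm apart; d is at the +x end)
- seat_b: plain grey base plate lying flat, fixed, 50 (own x, along the row) x 75 (own y, across the row) x 10 mm; origin at the centre of its underside, top face 10 mm above it; own x runs along the row; second plate of the row, next to seat_a
- seat_c: plain grey base plate lying flat, fixed, 50 (own x, along the row) x 75 (own y, across the row) x 10 mm; origin at the centre of its underside, top face 10 mm above it; own x runs along the row; third plate of the row, next to seat_d
- seat_d: plain grey base plate lying flat, fixed, 50 (own x, along the row) x 75 (own y, across the row) x 10 mm; origin at the centre of its underside, top face 10 mm above it; own x runs along the row; the other end plate of the row, empty at the start
- spare_seat: spare plain grey base plate lying flat, fixed, 50 (own x) x 75 (own y) x 10 mm; origin at the centre of its underside, top face 10 mm above it; stands about 13 cm beside the row, on the robot's side, a little turned; one optic stands on it at the start
- lamp: fixed lamp: slim white upright tube in a black collar on a dark round foot 48 mm in diameter, 100 mm high; origin at the centre of its underside; stands in line with the row, 62 mm beyond the centre of either seat_a or seat_d (at the other end stands a fixed black post holder, 56 mm high)
Not all that is in view belongs to the job. What is shaped like the beam_block but purple is not meant.

How it is judged:
By the outcome, as a careful person would: the job done as asked, in the order asked, and still so for the second after the job is handed in, with the robot touching nothing.
It also fails if it takes over 115 s, if anything falls off the work surface, if the arm or the gripper's body presses on something with over 40 N, if the wrist force passes 120 N, or if a joint passes its speed limit or range.

## Working session

There is one attempt and no reset: what is moved stays moved. The work goes in short steps, Python scripts to look and compute and a shell command to move; the robot and the scene stay as the last step left them, time stands still between calls to the robot, and variables do not carry over. Pictures are saved under pics/ and viewed, about 12 in all and at most 16, crops included, and the job is handed in when it is done.

```bash
ls; mkdir -p pics; cat > h.py <<'E'
import numpy as np, cv2
from scipy.spatial.transform import Rotation as R
from bench import manip
def snap(cam,name):
    c=manip.capture(cam); cv2.imwrite(f'pics/{name}.png',c['img'][:,:,::-1]); np.savez(f'pics/{name}.npz',**{k:np.array(v) for k,v in c.items() if k in('img','intrinsics','pose')}); return c
def load(name): return dict(np.load(f'pics/{name}.npz'))
def ray(c,u,v):
    K=c['intrinsics'];T=c['pose'];d=np.array([(u-K[0,2])/K[0,0],-(v-K[1,2])/K[1,1],-1.]);d=T[:3,:3]@d
    return T[:3,3],d/np.linalg.norm(d)
def plane(c,u,v,z):
    o,d=ray(c,u,v);return o+d*(z-o[2])/d[2]
def proj(c,p):
    T=c['pose'];q=T[:3,:3].T@(np.array(p)-T[:3,3]);K=c['intrinsics'];return np.array([K[0,2]+K[0,0]*q[0]/-q[2],K[1,2]+K[1,1]*q[1]/q[2]])
E
python3 - <<'E'
from h import *
print(manip.get_obs())
for n in('scene','side','wrist'):
    c=snap(n,n+'0'); print(n,c.keys(),c['intrinsics'],c['pose'].round(3))
E
```

```text
pics
{'time_s': 0.0, 'joint_pos': array([-1.33159250e+00,  4.91557921e-01,  1.55950585e+00, -1.71366330e-05,
        1.09169928e+00, -1.05607890e-01]), 'dq': array([ 1.17626477e-04,  8.23756519e-05,  1.54674709e-06, -1.22895284e-03,
        9.95656300e-04, -3.81226433e-04]), 'tau': array([ 2.21210321e-03, -6.18426776e+01, -2.61591125e+01,  1.17333803e-05,
        3.97907366e-03, -8.17376247e-06]), 'tool_pos': array([ 0.21123619, -0.58804243,  0.30330929]), 'tcp_rot': array([-5.83384244e-04,  9.85174039e-01,  1.71556901e-01, -4.66452452e-05]), 'contact_force': array([0.01458068, 0.19678136, 0.01980303]), 'ft_torque': array([ 0.08450907, -0.03131023, -0.0030042 ]), 'width': 0.08543959993055394}
scene dict_keys(['img', 'intrinsics', 'pose']) [[515.05307191   0.         321.0514888 ]
 [  0.         515.05307191 200.20204364]
 [  0.           0.           1.        ]] [[-0.891  0.335 -0.306  0.217]
 [-0.454 -0.669  0.589  0.805]
 [-0.007  0.663  0.748  0.813]
 [ 0.     0.     0.     1.   ]]
side dict_keys(['img', 'intrinsics', 'pose']) [[489.18899456   0.         328.01907331]
 [  0.         489.18899456 199.96653035]
 [  0.           0.           1.        ]] [[-0.834  0.37  -0.409  0.162]
 [-0.551 -0.534  0.642  0.794]
 [ 0.019  0.76   0.649  0.633]
 [ 0.     0.     0.     1.   ]]
wrist dict_keys(['img', 'intrinsics', 'pose']) [[348.92571101   0.         320.72796371]
 [  0.         348.92571101 199.42425584]
 [  0.           0.           1.        ]] [[ 0.339  0.907  0.251  0.274]
 [-0.941  0.327  0.09  -0.566]
 [-0.001 -0.266  0.964  0.374]
 [ 0.     0.     0.     1.   ]]
```

View pics/scene0.png

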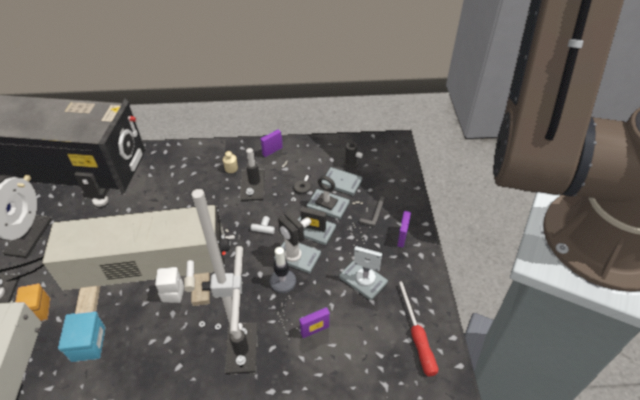

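View pics/side0.png

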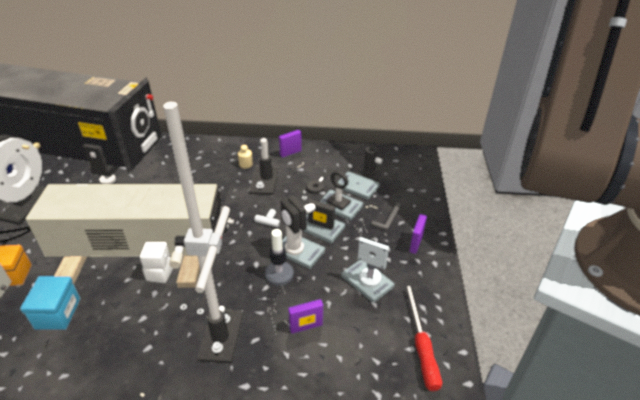

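The scene picture shows the lamp at about (283,268). Going away from it along the row come the mirror (291,240), the beam block with its yellow sign (315,224), the lens (328,192) and an empty plate (343,180). The aperture stands on the spare plate at (365,272). Purple decoys are at (271,143), (404,229) and (315,322). I'll measure these and the obstacles nearby.

```bash
python3 - <<'E'
from h import *
c=load('scene0')
for n,u,v,z in [('lampfoot',283,283,0.0),('plateA?',302,260,.01),('plate2',318,236,.01),('plate3',328,206,.01),('plate4',343,181,.01),('spare',364,280,.01),('postholder',350,165,0),('polebase',240,348,0),('poleT top?',240,262,.1),('whitecyl',262,227,0.03),('purple',404,240,0),('purple2',315,330,0),('handle',370,215,0),('post2',253,183,0),('darkring',302,187,0)]:
    print(n,plane(c,u,v,z).round(3))
# grey plates
im=c['img'];hsv=cv2.cvtColor(im,cv2.COLOR_RGB2HSV)
big=cv2.resize(im[120:360,200:440],None,fx=2.5,fy=2.5,interpolation=cv2.INTER_CUBIC)
cv2.imwrite('pics/crop0.png',big[:,:,::-1])
E
```

```text
lampfoot [0.519 0.379 0.   ]
plateA? [0.509 0.324 0.01 ]
plate2 [0.508 0.26  0.01 ]
plate3 [0.525 0.181 0.01 ]
plate4 [0.528 0.103 0.01 ]
spare [0.386 0.312 0.01 ]
postholder [0.539 0.042 0.   ]
polebase [0.52  0.523 0.   ]
poleT top? [0.567 0.428 0.1  ]
whitecyl [0.608 0.303 0.03 ]
purple [0.355 0.186 0.   ]
purple2 [ 0.423  0.437 -0.   ]
handle [ 0.441  0.156 -0.   ]
post2 [0.704 0.187 0.   ]
darkring [0.603 0.15  0.   ]
```

View pics/crop0.png

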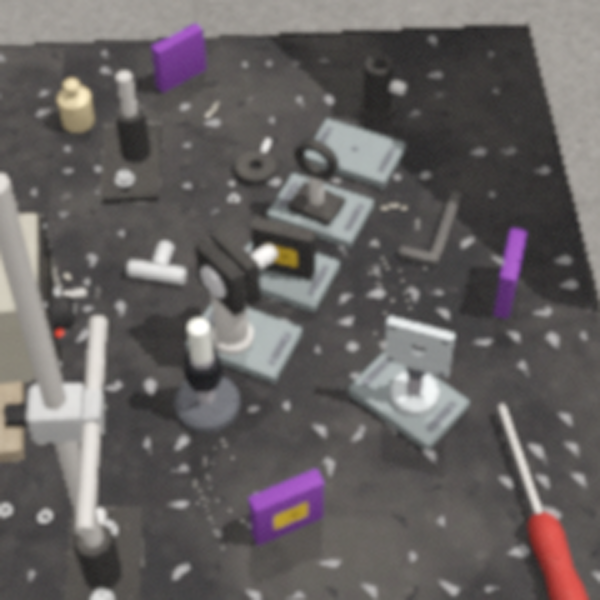

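```bash
python3 - <<'E'
from h import *
a=load('scene0');b=load('side0')
def tri(p,q):
    o1,d1=ray(a,*p);o2,d2=ray(b,*q)
    A=np.stack([d1,-d2],1);s=np.linalg.lstsq(A,o2-o1,rcond=None)[0]
    x,y=o1+s[0]*d1,o2+s[1]*d2;return ((x+y)/2).round(3),np.linalg.norm(x-y).round(4)
for n,p,q in [('poletop',(200,193),(170,107)),('clamp',(222,287),(203,243)),('tip',(238,250),(226,210)),('base',(240,348),(217,345)),('lamptop',(280,250),(277,232)),('mirtop',(291,218),(293,203)),('holdertop',(351,145),(371,153))]: print(n,*tri(p,q))
for u,v in [(130,135),(413,130),(470,390),(445,85)]: print(plane(a,u,v,0).round(3))
E
```

```text
poletop [0.514 0.526 0.392] 0.0025
clamp [0.515 0.526 0.202] 0.0065
tip [0.527 0.468 0.209] 0.0029
base [ 0.54   0.511 -0.048] 0.0097
lamptop [0.518 0.379 0.103] 0.0
mirtop [0.534 0.314 0.11 ] 0.0024
holdertop [0.557 0.002 0.02 ] 0.0018
[1.051 0.184 0.   ]
[ 0.454 -0.134  0.   ]
[0.155 0.418 0.   ]
[ 0.442 -0.341  0.   ]
```

View pics/wrist0.png

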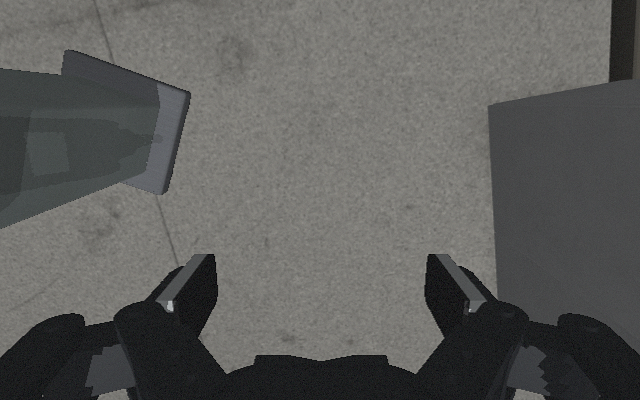

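The wrist view shows the cart on the left, a cabinet on the right and clear floor ahead. The tall pole stands at (0.515, 0.526), outside my work area. I'll swing over to the row.

```bash
python3 -m inch '[[4.1,-1.7,0,0,0,0],[4.1,-1.7,0,0,0,0],[4.1,-1.7,0,0,0,0],[4.1,-1.7,0,0,0,0],[4.1,-1.7,0,0,0,0]]' && python3 -m inch '[[4.1,-1.7,0,0,0,0],[4.1,-1.7,0,0,0,0],[4.1,-1.7,0,0,0,0],[2.1,-3.9,0,0,0,0],[2.1,-3.9,0,0,0,0]]' && python3 -m inch '[[2.1,-3.9,0,0,0,0],[2.1,-3.9,0,0,0,0],[2.1,-3.9,0,0,0,0],[2.1,-3.9,0,0,0,0],[2.1,-3.9,0,0,0,0]]' && python3 -m inch '[[2.1,-3.9,0,0,0,0],[0.4,-4.1,0,0,0,0],[0.4,-4.1,0,0,0,0],[0.4,-4.1,0,0,0,0],[0.4,-4.1,0,0,0,0]]'  && python3 -m inch '[[0.4,-4.1,0,0,0,5],[0,0,0,0,0,5],[0,0,0,0,0,5],[0,0,0,0,0,0],[0,0,0,0,0,0]]'
python3 - <<'E'
from h import *
o=manip.get_obs();print(o['joint_pos'].round(3))
snap('wrist','w1')
E
```

```text
time_s: 0.65
tool_pos: [0.3765, -0.4376, 0.3038]
tcp_rot: [-0.0, 0.985, 0.171, -0.0]
contact_force: [-0.5, -0.6, -0.2]
width: 0.0855
time_s: 1.15
tool_pos: [0.4877, -0.2601, 0.3033]
tcp_rot: [-0.0, 0.985, 0.172, -0.0]
contact_force: [0.4, -0.3, 0.2]
width: 0.0851
time_s: 1.65
tool_pos: [0.52, -0.041, 0.3039]
tcp_rot: [0.0, 0.985, 0.172, -0.0]
contact_force: [0.2, 0.3, -0.2]
width: 0.0856
time_s: 2.15
tool_pos: [0.4856, 0.1624, 0.3038]
tcp_rot: [0.0, 0.985, 0.172, -0.0]
contact_force: [0.8, 0.0, 0.1]
width: 0.0855
time_s: 2.65
tool_pos: [0.4762, 0.2007, 0.3038]
tcp_rot: [0.0, 0.999, 0.043, -0.0]
contact_force: [-0.1, 0.1, -0.3]
width: 0.0853
[ 0.271  0.338  1.821 -0.     0.983  1.756]
```

View pics/w1.png

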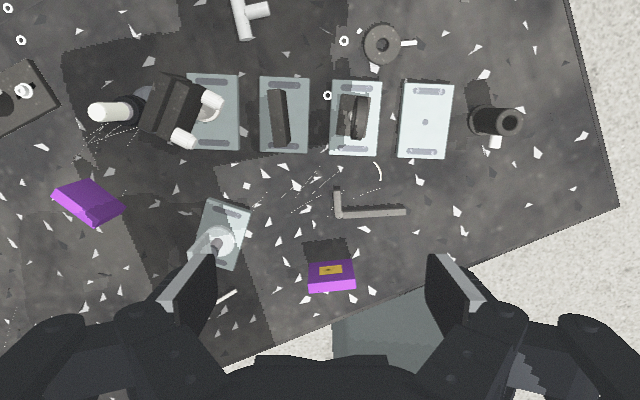

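The wrist view shows, from left to right: the lamp (110,112), the mirror on a (175,110), the block on b (279,118), the lens on c (353,118), the empty plate d (425,120) and the post holder (495,122). The aperture is on the spare plate at (217,240). The purple blocks at (88,202) and (330,276) are decoys.

```bash
python3 - <<'E'
from h import *
c=load('w1');im=c['img'];hsv=cv2.cvtColor(im,cv2.COLOR_RGB2HSV)
print([hsv[p].tolist() for p in [(130,425),(90,283),(145,260),(90,230),(150,372),(260,232),(118,279),(118,355),(90,70),(180,300)]])
m=((hsv[...,2]>110)&(hsv[...,2]<235)&(hsv[...,1]>12)&(hsv[...,1]<60)&(hsv[...,0]>80)&(hsv[...,0]<115)).astype(np.uint8)
m=cv2.morphologyEx(m,cv2.MORPH_OPEN,np.ones((3,3)))
m[270:]=0
for cn in cv2.findContours(m,cv2.RETR_EXTERNAL,cv2.CHAIN_APPROX_NONE)[0]:
    if cv2.contourArea(cn)<400: continue
    P=np.array([plane(c,*p[0],.01)[:2] for p in cn])*1000
    r=cv2.minAreaRect(P.astype(np.float32));print(cv2.boundingRect(cn),np.round(r[0],1),np.round(r[1],1),round(r[2],1))
k=cv2.resize(im[60:290,60:470],None,fx=1.9,fy=1.9,interpolation=cv2.INTER_CUBIC);cv2.imwrite('pics/w1c.png',k[:,:,::-1])
E
```

```text
[[90, 6, 238], [120, 3, 73], [90, 14, 131], [85, 18, 171], [90, 6, 238], [82, 16, 172], [13, 20, 91], [23, 15, 69], [120, 8, 66], [70, 8, 91]]
(284, 78, 26, 72) [529.7 229.7] [70.1 24.9] 3.3
(193, 75, 46, 75) [524.4 311.6] [73.8 46. ] 1.3
```

View pics/w1c.png

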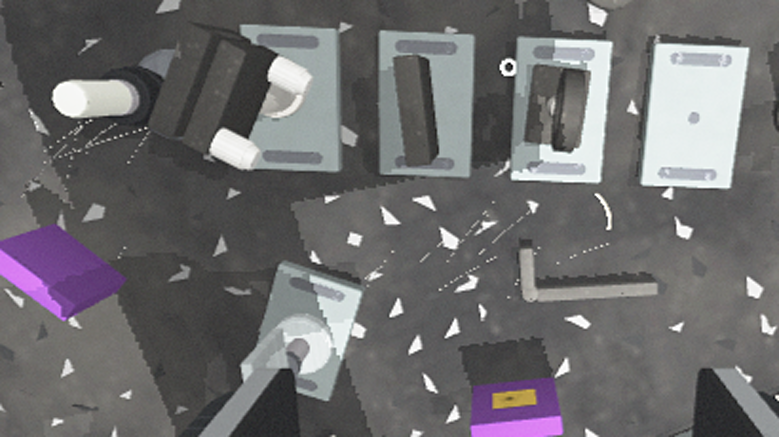

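```bash
python3 - <<'E'
from h import *
c=load('w1')
W=lambda u,v,z: plane(c,u/1.9+60,v/1.9+60,z)[:2]*1000
print('cam',c['pose'][:3,3])
for n,P in dict(d=[(653,40),(749,45),(731,188),(641,185)],c=[(519,37),(613,41),(602,183),(511,180)],b=[(380,31),(474,34),(470,178),(379,175)]).items():
    Q=np.array([W(*p,.01) for p in P]);m=Q.mean(0);L=[np.linalg.norm(Q[i]-Q[(i+1)%4]) for i in range(4)]
    ax=(Q[1]+Q[2]-Q[0]-Q[3]);print(n,m.round(1),np.round(L,1),'rowdir heading deg',np.degrees(np.arctan2(ax[0],-ax[1])).round(2))
print('a right edge',W(339,28,.01),W(340,171,.01))
for p in [(285,262),(362,287),(331,400)]: print('spare',W(*p,.01))
for p in [(395,55),(425,57),(437,163),(407,165)]: print('block top',W(*p,.06))
print('lens ring ends',W(575,70,.067),W(567,152,.067),'foot',[W(*p,.018) for p in [(535,64),(527,144)]])
print('lamp top',W(70,98,.1))
print('mirror top corners?',[W(*p,.112).round(1) for p in [(176,25),(283,60),(213,165),(150,125)]])
print('ap foot centre',W(303,345,.014), 'plate top ends',W(243,388,.094))
E
```

```text
cam [0.54285475 0.20606949 0.3741234 ]
d [534.   98.5] [50.3 75.1 49.8 75.9] rowdir heading deg 2.56
c [530.1 169.5] [49.1 74.3 50.2 74.7] rowdir heading deg 2.83
b [526.8 241.9] [48.8 75.  50.  74.9] rowdir heading deg 3.12
a right edge [562.55600303 289.01032938] [488.44017992 286.73977369]
spare [433.95990869 316.69631918]
spare [422.80723707 272.55726933]
spare [349.68313456 288.8829422 ]
block top [550.48360024 252.13703099]
block top [550.78704149 238.57802216]
block top [503.61270228 230.18528218]
block top [501.4590712  244.23110919]
lens ring ends [550.83080792 171.10492814] [514.62949044 170.50794516] foot [array([553.27694005, 186.37028077]), array([512.48325098, 186.46245572])]
lamp top [521.866877   375.34601868]
mirror top corners? [array([552.9, 326.3]), array([543.8, 286.6]), array([501.8, 314. ]), array([515.2, 337.9])]
ap foot centre [385.73208038 304.94372305] plate top ends [396.86935128 310.40749277]
```

The measurements agree well with the given sizes: plates measure 50×75, pitch is 72, and the row heading is 2.85°. The plate centres are a (523,314), b (527,242), c (530,170) and d (534,98). The black block on b at (526.6, 241.3), yaw 9.7°, is the beam block. The crop showed it black, and the decoys are purple. Grasping it now.

```bash
python3 -m inch '[[2.7,-1.8,0,0,0,0],[2.7,-1.8,0,0,0,-4.8],[0,0,4,0,0,0],[0,0,4,0,0,0],[0,0,0,0,0,0]]' 3.5 40 && python3 -m inch '[[0,0,4,0,0,0],[0,0,3,0,0,0],[0,0,2.5,0,0,0],[0,0,1.5,0,0,0],[0,0,0,0,0,0]]'
python3 - <<'E'
from h import *
snap('wrist','w2')
E
```

```text
time_s: 3.2
tool_pos: [0.5257, 0.2403, 0.2196]
tcp_rot: [0.001, 0.996, 0.084, -0.004]
contact_force: [0.1, -0.8, 0.3]
width: 0.0349
time_s: 3.7
tool_pos: [0.5273, 0.2408, 0.1137]
tcp_rot: [0.0, 0.997, 0.083, -0.001]
contact_force: [-0.6, -1.1, 0.0]
width: 0.035
```

View pics/w2.png

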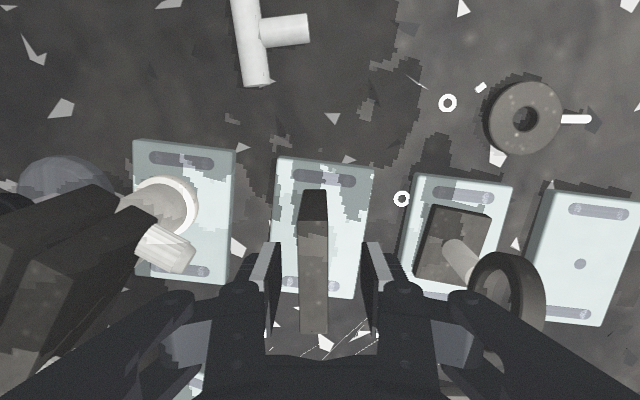

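The block sits centred between the open pads (312,250). Closing and lifting.

```bash
python3 -m inch '[[0,0,0,0,0,0],[0,0,0,0,0,0],[0,0,0,0,0,0],[0,0,0,0,0,0],[0,0,0,0,0,0]]' 0.6 40 && python3 -m inch '[[0,0,-3,0,0,0],[0,0,-4,0,0,0],[0,0,-4,0,0,0],[0,0,0,0,0,6.8],[0,0,0,0,0,0]]' && python3 -m inch '[[0,3.5,0,0,0,0],[0,4,0,0,0,0],[0,4,0,0,0,0],[0,2.8,0,0,0,0],[0,0,0,0,0,0]]'
python3 - <<'E'
from h import *
o=manip.get_obs();p=o['tool_pos']*1000;h=np.degrees(2*np.arctan2(o['tcp_rot'][2],o['tcp_rot'][1]));print(p,h,o['width'])
E
```

```text
time_s: 4.25
tool_pos: [0.5277, 0.2412, 0.1156]
tcp_rot: [-0.0, 0.997, 0.083, 0.001]
contact_force: [-0.1, -0.6, 6.4]
width: 0.011
time_s: 4.75
tool_pos: [0.5271, 0.2411, 0.2258]
tcp_rot: [-0.0, 1.0, 0.023, 0.001]
contact_force: [-0.5, -0.3, -1.5]
width: 0.0109
time_s: 5.25
tool_pos: [0.5338, 0.0955, 0.2234]
tcp_rot: [0.0, 1.0, 0.024, -0.001]
contact_force: [0.6, 0.5, -1.7]
width: 0.0111
[533.76148426  95.46168565 223.39024021] 2.7655096164009785 0.01109349611492952
```

```bash
cat > st.py <<'E'
# usage: st.py x y [heading]  -> delta to target (mm) in tool axes
import sys; from h import *
o=manip.get_obs();p=o['tool_pos']*1000;M=R.from_quat(o['tcp_rot'],scalar_first=True).as_matrix();h=np.degrees(np.arctan2(M[1,0],M[0,0]))
t=np.array([float(sys.argv[1]),float(sys.argv[2]),p[2]]);d=M.T@(t-p)
print('pos',p.round(1),'h',h.round(2),'w',round(o['width']*1000,1),'F',o['contact_force'].round(1),'d_tool mm',d.round(1),'wz',(h-float(sys.argv[3])).round(2) if len(sys.argv)>3 else '', 'q',o['joint_pos'].round(2))
E
python3 -m inch '[[0,0,5,0,0,0],[0,0,2,0,0,0],[0,0,0,0,0,0]]'; python3 st.py 534.3 98.2 2.85
```

```text
time_s: 5.55
tool_pos: [0.5327, 0.0986, 0.1511]
tcp_rot: [0.0, 1.0, 0.025, -0.003]
contact_force: [-0.0, 0.7, -0.6]
width: 0.0113
pos [532.7  98.6 151.1] h 2.89 w 11.3 F [-0.   0.7 -0.6] d_tool mm [ 1.6  0.5 -0. ] wz 0.04 q [ 0.06  0.58  1.91 -0.    0.66  1.58]
```

```bash
python3 -m inch '[[0.1,0,2,0,0,0],[0,0,1.2,0,0,0],[0,0,0.5,0,0,0],[0,0,0,0,0,0]]'; python3 st.py 534.3 98.2 2.85
```

```text
time_s: 5.95
tool_pos: [0.5348, 0.0985, 0.1169]
tcp_rot: [0.0, 1.0, 0.024, -0.0]
contact_force: [-0.9, 0.4, -1.1]
width: 0.0114
pos [534.8  98.5 116.9] h 2.8 w 11.4 F [-0.9  0.4 -1.1] d_tool mm [-0.6  0.3  0. ] wz -0.05 q [ 0.06  0.64  1.92 -0.    0.58  1.58]
```

```bash
python3 -m inch '[[0,0,0.15,0,0,0],[0,0,0,0,0,0]]'; python3 -m inch '[[0,0,0,0,0,0],[0,0,0,0,0,0],[0,0,0,0,0,0]]' 3.5; python3 -m inch '[[0,0,-2,0,0,0],[0,0,-4,0,0,0],[0,0,-4,0,0,0],[0,0,-4,0,0,0],[0,0,-4,0,0,0]]'; python3 st.py 392 300 16
```

```text
time_s: 6.15
tool_pos: [0.5351, 0.0984, 0.1159]
tcp_rot: [0.0, 1.0, 0.024, 0.0]
contact_force: [-0.3, 0.7, -0.7]
width: 0.0108
time_s: 6.45
tool_pos: [0.535, 0.0983, 0.1157]
tcp_rot: [0.0, 1.0, 0.024, 0.0]
contact_force: [1.1, 0.8, -0.2]
width: 0.0351
time_s: 6.95
tool_pos: [0.5346, 0.0983, 0.2973]
tcp_rot: [0.0, 1.0, 0.024, 0.0]
contact_force: [0.5, -0.2, -0.1]
width: 0.0351
pos [534.6  98.3 297.3] h 2.75 w 35.1 F [ 0.5 -0.2 -0.1] d_tool mm [-1.327e+02 -2.083e+02 -1.000e-01] wz -13.25 q [ 0.06  0.38  1.77 -0.    0.99  1.58]
```

```bash
python3 -m inch '[[-2.6,-4.1,0,0,0,0],[-2.6,-4.1,0,0,0,0],[-2.6,-4.1,0,0,0,0],[-2.6,-4.1,0,0,0,0],[-2.6,-4.1,0,0,0,0]]' 5; python3 -m inch '[[0,0,0,0,0,0],[0,0,0,0,0,0]]'
python3 - <<'E'
from h import *
snap('wrist','w3')
E
```

```text
time_s: 7.45
tool_pos: [0.3938, 0.2981, 0.2957]
tcp_rot: [-0.0, 1.0, 0.024, 0.0]
contact_force: [-0.1, -0.3, 0.2]
width: 0.0497
time_s: 7.65
tool_pos: [0.3946, 0.2975, 0.2956]
tcp_rot: [0.0, 1.0, 0.025, 0.0]
contact_force: [0.0, -1.2, -0.4]
width: 0.0505
```

View pics/w3.png

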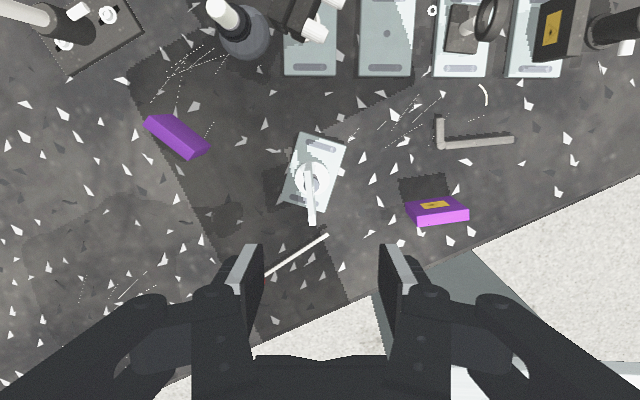

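```bash
python3 - <<'E'
from h import *
c=load('w3')
k=cv2.resize(c['img'][120:240,260:380],None,fx=5,fy=5,interpolation=cv2.INTER_CUBIC);cv2.imwrite('pics/w3c.png',k[:,:,::-1])
E
```

```text
(no output)
```

View pics/w3c.png

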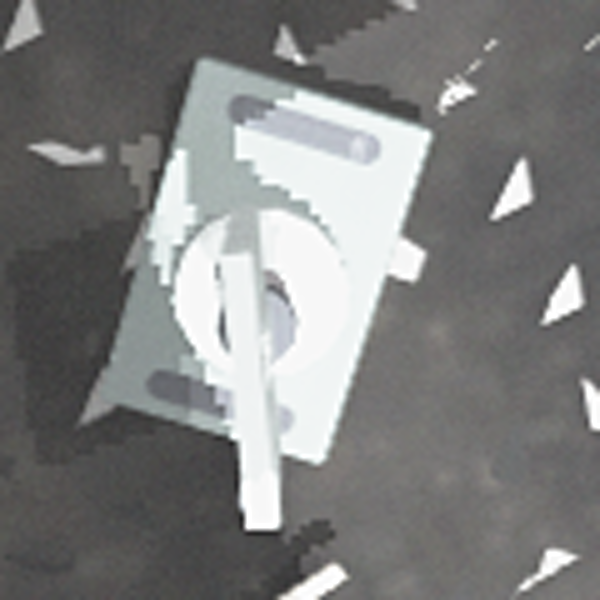

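```bash
python3 - <<'E'
from h import *
c=load('w3')
W=lambda u,v,z: plane(c,u/5+260,v/5+120,z)[:2]*1000
a,b=W(238,253,.094),W(263,528,.094);print(a,b,np.linalg.norm(a-b),(a+b)/2,np.degrees(np.arctan2(*(a-b)[::-1])))
print('foot c',W(262,295,.014),'foot dia',W(172,295,.014)-W(352,295,.014))
print('spare',[W(*p,.01).round(1) for p in [(200,57),(432,130),(322,464),(105,402)]])
k=lambda u,v,z: plane(c,u,v,z)[:2]*1000
E
python3 st.py 387 303 -3
```

```text
[409.52359712 308.21738003] [363.72079226 302.18882055] 46.197840450361404 [386.62219469 305.20310029] 7.498162736974028
foot c [385.75353544 305.16269281] foot dia [-1.90222955 37.01855492]
spare [array([433. , 319.8]), array([420.8, 272.3]), array([348.7, 290.7]), array([360.1, 337.4])]
pos [395.3 296.8 295.5] h 2.8 w 50.0 F [ 0.3  0.2 -0.4] d_tool mm [-7.9 -6.6 -0. ] wz 5.8 q [ 0.51  0.32  1.88 -0.    0.94  2.03]
```

The aperture plate's top edge runs from (309,171) to (313,226) in w3. That gives a centre of (386.3, 305.2) and yaw 7.5°, and the length of 46.2 mm matches. Grasping it now.

```bash
python3 -m inch '[[-0.9,-0.9,0,0,0,-4.7],[0,0,4,0,0,0],[0,0,4,0,0,0],[0,0,4,0,0,0],[0,0,2,0,0,0]]' 3 && python3 -m inch '[[0,0,2,0,0,0],[0,0,0.8,0,0,0],[0,0,0,0,0,0]]'; python3 st.py 386.3 305.2 7.5;  python3 -m inch '[[0,0,0,0,0,0],[0,0,0,0,0,0],[0,0,0,0,0,0],[0,0,0,0,0,0],[0,0,0,0,0,0]]' 0.1 40;python3 st.py 386.3 305.2 7.5; python3 -m inch '[[0,0,-2,0,0,0],[0,0,-4,0,0,0],[0,0,-4,0,0,0],[0,0,-3,0,0,4.65],[0,0,0,0,0,0]]'; python3 st.py 527 241.8 2.85
```

```text
time_s: 8.2
tool_pos: [0.3861, 0.3037, 0.1527]
tcp_rot: [0.001, 0.998, 0.064, -0.001]
contact_force: [0.0, 0.2, 0.9]
width: 0.0301
time_s: 8.5
tool_pos: [0.3863, 0.3045, 0.1267]
tcp_rot: [0.0, 0.998, 0.064, -0.001]
contact_force: [0.2, -0.2, 0.1]
width: 0.03
pos [386.3 304.5 126.7] h 7.36 w 30.0 F [ 0.2 -0.2  0.1] d_tool mm [ 0.  -0.7 -0. ] wz -0.14 q [ 0.53  0.58  2.04 -0.    0.52  1.98]
time_s: 9.0
tool_pos: [0.3861, 0.3055, 0.1281]
tcp_rot: [-0.0, 0.998, 0.065, 0.001]
contact_force: [-0.4, -1.4, 6.8]
width: 0.0048
pos [386.1 305.5 128.1] h 7.47 w 4.8 F [-0.4 -1.4  6.8] d_tool mm [0.2 0.4 0. ] wz -0.03 q [ 0.54  0.58  2.04 -0.    0.52  1.98]
time_s: 9.5
tool_pos: [0.3863, 0.3059, 0.2611]
tcp_rot: [-0.002, 1.0, 0.023, 0.003]
contact_force: [0.4, 0.1, -0.9]
width: 0.0043
pos [386.3 305.9 261.1] h 2.69 w 4.3 F [ 0.4  0.1 -0.9] d_tool mm [137.5  70.7   0.6] wz -0.16 q [ 0.54  0.36  1.93 -0.    0.85  2.06]
```

```bash
python3 -m inch '[[3.4,1.8,0,0,0,0],[4,2,0,0,0,0],[4,2,0,0,0,0],[2.3,1.2,0,0,0,0],[0,0,0,0,0,0]]' && python3 -m inch '[[0,0,4,0,0,0],[0,0,4,0,0,0],[0,0,2.8,0,0,0],[0,0,0,0,0,0],[0,0,0,0,0,0]]';  python3 st.py 527 241.8 2.85
```

```text
time_s: 10.0
tool_pos: [0.5282, 0.2406, 0.2559]
tcp_rot: [0.0, 1.0, 0.024, -0.0]
contact_force: [-0.4, 0.2, -1.5]
width: 0.0047
time_s: 10.5
tool_pos: [0.5256, 0.2425, 0.1495]
tcp_rot: [0.0, 1.0, 0.025, -0.001]
contact_force: [-0.7, 0.1, -1.0]
width: 0.0049
pos [525.6 242.5 149.5] h 2.86 w 4.9 F [-0.7  0.1 -1. ] d_tool mm [ 1.4  0.8 -0. ] wz 0.01 q [ 0.32  0.62  1.82 -0.    0.7   1.84]
```

```bash
python3 -m inch '[[0.1,0.05,1.5,0,0,0],[0,0,0.4,0,0,0],[0,0,0.1,0,0,0],[0,0,0,0,0,0]]';  python3 st.py 527 241.8 2.85
```

```text
time_s: 10.9
tool_pos: [0.5272, 0.2419, 0.1304]
tcp_rot: [-0.0, 1.0, 0.025, 0.001]
contact_force: [-0.1, 0.1, -1.2]
width: 0.0047
pos [527.2 241.9 130.4] h 2.82 w 4.7 F [-0.1  0.1 -1.2] d_tool mm [-0.2  0.1 -0. ] wz -0.03 q [ 0.32  0.65  1.82 -0.    0.66  1.84]
```

```bash
python3 -m inch '[[0,0,0.15,0,0,0],[0,0,0.1,0,0,0],[0,0,0,0,0,0]]';  python3 st.py 527 241.8 2.85
```

```text
time_s: 11.2
tool_pos: [0.5273, 0.2419, 0.1282]
tcp_rot: [-0.0, 1.0, 0.024, 0.001]
contact_force: [-2.1, -0.0, 10.1]
width: 0.0043
pos [527.3 241.9 128.2] h 2.81 w 4.3 F [-2.1 -0.  10.1] d_tool mm [-0.3  0.1 -0. ] wz -0.04 q [ 0.32  0.66  1.82 -0.    0.66  1.84]
```

```bash
python3 -m inch '[[0,0,0,0,0,0],[0,0,0,0,0,0],[0,0,0,0,0,0]]' 3; python3 -m inch '[[0,0,-2,0,0,0],[0,0,-4,0,0,0],[0,0,-4,0,0,0],[0,0,-4,0,0,0],[0,0,-3,0,0,0]]'; python3 -m inch '[[0,0,0,0,0,0]]'
python3 - <<'E'
from h import *
c=snap('wrist','w4')
k=cv2.resize(c['img'][60:260,130:480],None,fx=2.2,fy=2.2,interpolation=cv2.INTER_CUBIC);cv2.imwrite('pics/w4c.png',k[:,:,::-1])
E
```

```text
time_s: 11.5
tool_pos: [0.5271, 0.2417, 0.1269]
tcp_rot: [0.0, 1.0, 0.024, 0.0]
contact_force: [-0.5, 0.2, 0.2]
width: 0.03
time_s: 12.0
tool_pos: [0.5271, 0.2417, 0.2994]
tcp_rot: [-0.0, 1.0, 0.024, 0.001]
contact_force: [0.3, -0.5, 0.4]
width: 0.0302
time_s: 12.1
tool_pos: [0.5278, 0.242, 0.301]
tcp_rot: [-0.001, 1.0, 0.025, 0.003]
contact_force: [0.4, -0.0, -0.8]
width: 0.0301
```

View pics/w4c.png

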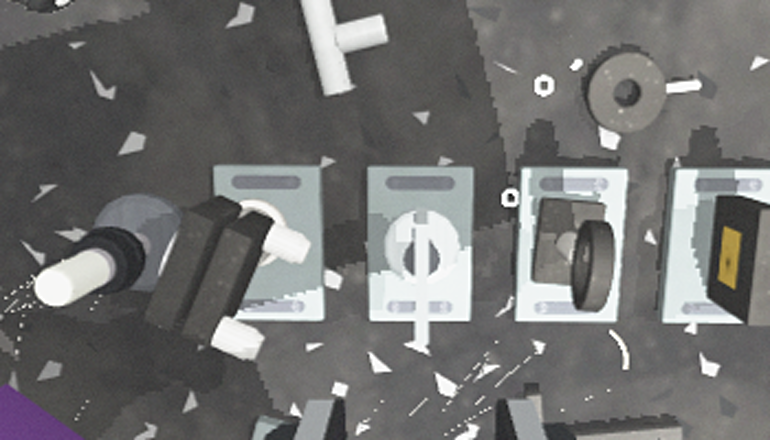

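```bash
python3 - <<'E'
from h import *
c=load('w4')
W=lambda u,v,z: plane(c,u/2.2+130,v/2.2+60,z)[:2]*1000
H=lambda a,b:np.degrees(np.arctan2(*(a-b)[::-1]))
a,b=W(542,197,.018),W(533,280,.018);print('lens foot left edge',a,b,np.linalg.norm(a-b),H(a,b),'right corner',W(605,200,.018))
print('ring',W(602,220,.067),W(587,310,.067))
print('ap foot c',W(422,246,.014),'top',W(421,238,.094),W(421,347,.094))
print('block foot?',W(708,288,.01),W(716,196,.06))
for p in [(210,197),(238,205),(268,220),(222,330),(148,314),(185,328)]: print('mir',p,W(*p,.112))
E
python3 st.py 533 171 1
```

```text
lens foot left edge [554.00378445 187.0483822 ] [514.79091203 187.73220538] 39.21883447377538 -0.9990650620499436 right corner [554.07737885 157.99156254]
ring [551.64494911 170.32061338] [514.27396962 172.33755648]
ap foot c [527.70310235 240.9216849 ] top [545.51735064 242.31447044] [503.67062484 240.21202114]
block foot? [513.2732583  101.40558161] [562.68912419 123.63642675]
mir (210, 197) [559.09299095 314.3299434 ]
mir (238, 205) [556.85910565 304.91678091]
mir (268, 220) [552.25613244 294.77906688]
mir (222, 330) [512.31135052 311.08662167]
mir (148, 314) [516.89201013 336.97876733]
mir (185, 328) [512.39495677 324.13380881]
pos [527.3 241.8 298.6] h 2.8 w 29.9 F [ 0.5  0.5 -0.7] d_tool mm [ 2.3 71.  -0.1] wz 1.8 q [ 0.32  0.43  1.68 -0.    1.03  1.84]
```

```bash
python3 -m inch '[[0.2,3.5,0,0,0,0],[0.1,3.5,0,0,0,4.3],[0,0,4,0,0,0],[0,0,4,0,0,0],[0,0,4,0,0,0]]' 3 && python3 -m inch '[[0,0,3,0,0,0],[0,0,2.5,0,0,0],[0,0,0,0,0,0],[0,0,0,0,0,0]]'; python3 st.py 533.8 172 -1.5;  python3 -m inch '[[0,0,0,0,0,0],[0,0,0,0,0,0],[0,0,0,0,0,0],[0,0,0,0,0,0],[0,0,0,0,0,0]]' 0.3 30;python3 st.py 533.8 172 -1.5; python3 -m inch '[[0,0,-2,0,0,0],[0,0,-4,0,0,0],[0,0,-4,0,0,0],[0,0,-2.5,0,0,-4.3],[0,0,0,0,0,0]]'; python3 st.py 391 304.5 2.85
```

```text
time_s: 12.65
tool_pos: [0.5329, 0.1714, 0.1745]
tcp_rot: [0.0, 1.0, -0.013, -0.001]
contact_force: [0.3, -0.9, -0.2]
width: 0.0303
time_s: 13.05
tool_pos: [0.5332, 0.1719, 0.1214]
tcp_rot: [0.0, 1.0, -0.013, -0.001]
contact_force: [-0.1, 0.5, -0.1]
width: 0.0301
pos [533.2 171.9 121.4] h -1.5 w 30.1 F [-0.1  0.5 -0.1] d_tool mm [ 0.6 -0.1 -0. ] wz 0.0 q [ 0.19  0.65  1.88 -0.    0.62  1.79]
time_s: 13.55
tool_pos: [0.5337, 0.172, 0.1228]
tcp_rot: [-0.0, 1.0, -0.013, 0.001]
contact_force: [-2.0, 0.4, 7.0]
width: 0.0088
pos [533.7 172.  122.8] h -1.49 w 8.8 F [-2.   0.4  7. ] d_tool mm [0.1 0.  0. ] wz 0.01 q [ 0.19  0.65  1.88 -0.    0.62  1.79]
time_s: 14.05
tool_pos: [0.5342, 0.1722, 0.2504]
tcp_rot: [-0.0, 1.0, 0.025, 0.003]
contact_force: [0.1, -0.2, -0.9]
width: 0.0086
pos [534.2 172.2 250.4] h 2.92 w 8.6 F [ 0.1 -0.2 -0.9] d_tool mm [-136.3 -139.5   -0.7] wz 0.07 q [ 0.19  0.46  1.78 -0.    0.89  1.71]
```

```bash
python3 -m inch '[[-3.4,-3.5,0,0,0,0],[-3.4,-3.5,0,0,0,0],[-3.4,-3.5,0,0,0,0],[-3.4,-3.4,0,0,0,0],[0,0,0,0,0,0]]' && python3 -m inch '[[0,0,4,0,0,0],[0,0,4,0,0,0],[0,0,3,0,0,0],[0,0,0,0,0,0],[0,0,0,0,0,0]]';  python3 st.py 391 304.5 2.85
```

```text
time_s: 14.55
tool_pos: [0.3868, 0.3065, 0.2461]
tcp_rot: [0.0, 1.0, 0.026, -0.001]
contact_force: [-0.5, -0.7, -1.0]
width: 0.0084
time_s: 15.05
tool_pos: [0.391, 0.3039, 0.1368]
tcp_rot: [0.0, 1.0, 0.024, -0.001]
contact_force: [-0.2, 0.9, -0.7]
width: 0.0085
pos [391.  303.9 136.8] h 2.76 w 8.5 F [-0.2  0.9 -0.7] d_tool mm [ 0.  -0.6 -0. ] wz -0.09 q [ 0.53  0.56  2.03 -0.    0.55  2.05]
```

```bash
python3 -m inch '[[0,0,1,0,0,0],[0,0,0.4,0,0,0],[0,0,0.1,0,0,0],[0,0,0,0,0,0]]';  python3 st.py 391 304.5 2.85
```

```text
time_s: 15.45
tool_pos: [0.3911, 0.3042, 0.1228]
tcp_rot: [-0.0, 1.0, 0.024, 0.001]
contact_force: [0.5, -1.2, 4.4]
width: 0.0083
pos [391.1 304.2 122.8] h 2.8 w 8.3 F [ 0.5 -1.2  4.4] d_tool mm [-0.1 -0.3  0. ] wz -0.05 q [ 0.53  0.59  2.04 -0.    0.51  2.05]
```

```bash
python3 -m inch '[[0,0,0,0,0,0],[0,0,0,0,0,0],[0,0,0,0,0,0]]' 3; python3 -m inch '[[0,0,-2,0,0,0],[0,0,-4,0,0,0],[0,0,-4,0,0,0],[0,0,-4,0,0,0],[0,0,-4,0,0,0]]' && python3 -m inch '[[4,-0.2,0,0,0,0],[4.4,0,0,0,0,0],[0,0,0,0,0,0],[0,0,0,0,0,0]]' 6.8
python3 - <<'E'
from h import *
c=snap('wrist','w5')
k=cv2.resize(c['img'][60:280,200:440],None,fx=2.7,fy=2.7,interpolation=cv2.INTER_CUBIC);cv2.imwrite('pics/w5c.png',k[:,:,::-1])
E
```

```text
time_s: 15.75
tool_pos: [0.3909, 0.3042, 0.122]
tcp_rot: [-0.0, 1.0, 0.024, 0.0]
contact_force: [-0.3, -0.4, 0.5]
width: 0.0303
time_s: 16.25
tool_pos: [0.3905, 0.304, 0.3036]
tcp_rot: [0.0, 1.0, 0.024, 0.0]
contact_force: [0.3, 0.3, -0.6]
width: 0.0303
time_s: 16.65
tool_pos: [0.4748, 0.3099, 0.3012]
tcp_rot: [0.0, 1.0, 0.024, -0.001]
contact_force: [-0.4, 0.3, 0.3]
width: 0.0679
```

View pics/w5c.png

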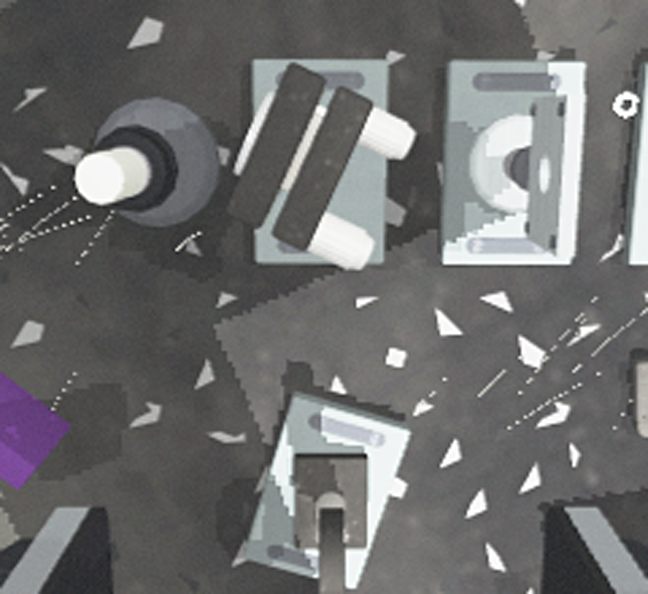

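```bash
python3 - <<'E'
from h import *
c=load('w5')
W=lambda u,v,z: plane(c,u/2.7+200,v/2.7+60,z)[:2]*1000
H=lambda d:np.degrees(np.arctan2(d[1],d[0]))
Q=np.array([W(*p,.112) for p in [(292,64),(374,98),(308,250),(230,213)]]);print(Q.round(1),[np.linalg.norm(Q[i]-Q[(i+1)%4]).round(1) for i in range(4)])
m=Q.mean(0);y=(Q[0]+Q[1]-Q[2]-Q[3]);print('c',m,'own y angle',H(y),'edges',H(Q[0]-Q[3]),H(Q[1]-Q[2]))
print('a plate',[W(*p,.01).round(1) for p in [(254,60),(388,60),(387,263),(256,263)]])
print('lens foot',[W(*p,.018).round(1) for p in [(296,455),(367,455),(366,548),(300,545)]])
E
python3 st.py 525 315 62
```

```text
[[554.1 322.2]
 [546.6 300.2]
 [505.6 315.9]
 [514.7 337.5]] [np.float64(23.2), np.float64(43.9), np.float64(23.5), np.float64(42.3)]
c [530.23518456 318.94272663] own y angle -21.109882621432995 edges -21.3144617814167 -20.912646500523472
a plate [array([559.7, 339.7]), array([562. , 290.9]), array([487.9, 286.4]), array([485.4, 336.8])]
lens foot [array([410.6, 318.2]), array([412. , 289.9]), array([371.5, 287.8]), array([371.5, 314.9])]
pos [474.1 310.  301.3] h 2.79 w 68.2 F [-0.9  0.7 -0.3] d_tool mm [51.1 -2.5 -0.1] wz -59.21 q [0.46 0.41 1.71 0.   1.02 1.98]
```

The mirror head's top outline is centred at crop (301,156). That gives a centre of (530.2, 318.9) with own y at −21.1°, and the measured 43×23 mm is close to the expected 44×25. I'll grasp across the 44 mm width with the tool at heading 68.9°.

```bash
python3 -m inch '[[2.8,-0.3,0,0,0,0],[2.8,-0.3,0,0,0,0],[0,0,0,0,0,-8.2],[0,0,0,0,0,-8.2],[0,0,0,0,0,-8.2]]' && python3 -m inch '[[0,0,0,0,0,-8.2],[0,0,0,0,0,-8.2],[0,0,0,0,0,-8.2],[0,0,0,0,0,-8.2],[0,0,0,0,0,-8.2]]' && python3 -m inch '[[0,0,4,0,0,-0.5],[0,0,4,0,0,0],[0,0,0,0,0,0],[0,0,0,0,0,0]]'; python3 st.py 530.2 318.9 68.9
```

```text
time_s: 17.2
tool_pos: [0.5292, 0.3191, 0.3017]
tcp_rot: [0.0, 0.971, 0.24, -0.0]
contact_force: [0.4, -0.4, -0.2]
width: 0.0679
time_s: 17.7
tool_pos: [0.5291, 0.3192, 0.3019]
tcp_rot: [-0.0, 0.825, 0.565, -0.0]
contact_force: [-0.0, 0.0, 0.6]
width: 0.0681
time_s: 18.1
tool_pos: [0.5299, 0.3193, 0.2225]
tcp_rot: [-0.0, 0.824, 0.566, -0.0]
contact_force: [-0.4, -0.2, 1.7]
width: 0.0679
pos [529.9 319.3 222.5] h 68.93 w 67.9 F [-0.4 -0.2  1.7] d_tool mm [-0.2  0.4 -0. ] wz 0.03 q [ 0.44  0.57  1.66 -0.    0.91  0.8 ]
```

```bash
python3 -m inch '[[0,0,4,0,0,0],[0,0,3,0,0,0],[0,0,1.4,0,0,0],[0,0,0,0,0,0]]'; python3 st.py 530.2 318.9 68.9;  python3 -m inch '[[0,0,0,0,0,0],[0,0,0,0,0,0],[0,0,0,0,0,0],[0,0,0,0,0,0],[0,0,0,0,0,0]]' 3.8 50;python3 st.py 530.2 318.9 68.9; python3 -m inch '[[0,0,-2,0,0,0],[0,0,-4,0,0,0],[0,0,-4,0,0,0],[0,0,-3,0,0,0],[0,0,0,0,0,0]]'; python3 st.py 530 175.4 92.85
```

```text
time_s: 18.5
tool_pos: [0.5303, 0.3191, 0.138]
tcp_rot: [-0.0, 0.825, 0.566, -0.0]
contact_force: [0.1, 0.1, -0.0]
width: 0.0681
pos [530.3 319.1 138. ] h 68.91 w 68.1 F [ 0.1  0.1 -0. ] d_tool mm [-0.2 -0.   0. ] wz 0.01 q [ 0.44  0.68  1.72 -0.    0.74  0.8 ]
time_s: 19.0
tool_pos: [0.5309, 0.3194, 0.14]
tcp_rot: [0.0, 0.825, 0.566, 0.002]
contact_force: [-0.9, 1.4, 7.9]
width: 0.0433
pos [530.9 319.4 140. ] h 68.91 w 43.3 F [-0.9  1.4  7.9] d_tool mm [-0.7 -0.5 -0. ] wz 0.01 q [0.44 0.68 1.72 0.   0.74 0.8 ]
time_s: 19.5
tool_pos: [0.5311, 0.3194, 0.2732]
tcp_rot: [0.001, 0.825, 0.566, 0.004]
contact_force: [0.5, -0.6, -3.4]
width: 0.044
pos [531.1 319.4 273.2] h 68.91 w 44.0 F [ 0.5 -0.6 -3.4] d_tool mm [-134.8   50.8   -0.5] wz -23.94 q [ 0.43  0.51  1.61 -0.    1.01  0.8 ]
```

```bash
python3 -m inch '[[-3.3,1.2,0,0,0,0],[-4.2,1.6,0,0,0,0],[-4.2,1.6,0,0,0,0],[-1.8,0.7,0,0,0,-8],[0,0,0,0,0,-8]]' && python3 -m inch '[[0,0,0,0,0,-7.9],[0,0,4,0,0,0],[0,0,4,0,0,0],[0,0,2.8,0,0,0],[0,0,0,0,0,0]]'; python3 -m inch '[[0,0,0,0,0,0]]'; python3 st.py 530 175.4 92.85
```

```text
time_s: 20.0
tool_pos: [0.529, 0.1721, 0.2674]
tcp_rot: [-0.0, 0.737, 0.676, -0.001]
contact_force: [-1.3, -0.1, -3.4]
width: 0.0435
time_s: 20.5
tool_pos: [0.5277, 0.1743, 0.1563]
tcp_rot: [-0.002, 0.69, 0.724, -0.003]
contact_force: [0.5, 0.6, -2.1]
width: 0.0435
time_s: 20.6
tool_pos: [0.5293, 0.1747, 0.16]
tcp_rot: [-0.0, 0.69, 0.724, -0.0]
contact_force: [0.5, -0.2, -2.2]
width: 0.0433
pos [529.3 174.7 160. ] h 92.8 w 43.3 F [ 0.5 -0.2 -2.2] d_tool mm [ 0.7  0.7 -0. ] wz -0.05 q [ 0.2   0.58  1.86 -0.    0.7   0.15]
```

```bash
python3 -m inch '[[0.05,0.05,1.4,0,0,0],[0,0,0.4,0,0,0],[0,0,0.15,0,0,0],[0,0,0,0,0,0]]'; python3 st.py 530 175.4 92.85
```

```text
time_s: 21.0
tool_pos: [0.5298, 0.1752, 0.1405]
tcp_rot: [0.0, 0.69, 0.724, 0.0]
contact_force: [-0.1, 0.6, -2.4]
width: 0.0434
pos [529.8 175.2 140.5] h 92.81 w 43.4 F [-0.1  0.6 -2.4] d_tool mm [0.2 0.2 0. ] wz -0.04 q [ 0.2   0.62  1.87 -0.    0.65  0.15]
```

```bash
python3 -m inch '[[0,0,0.1,0,0,0],[0,0,0,0,0,0]]'; python3 -m inch '[[0,0,0.1,0,0,0],[0,0,0,0,0,0]]';python3 st.py 530 175.4 92.85
```

```text
time_s: 21.2
tool_pos: [0.5299, 0.1752, 0.14]
tcp_rot: [0.0, 0.69, 0.724, 0.0]
contact_force: [-1.4, 0.2, 3.9]
width: 0.0433
time_s: 21.4
tool_pos: [0.5299, 0.1752, 0.14]
tcp_rot: [0.0, 0.69, 0.724, 0.001]
contact_force: [-5.1, -2.0, 16.4]
width: 0.0437
pos [529.9 175.2 140. ] h 92.81 w 43.7 F [-5.1 -2.  16.4] d_tool mm [0.2 0.1 0. ] wz -0.04 q [ 0.2   0.62  1.87 -0.    0.65  0.15]
```

```bash
python3 -m inch '[[0,0,0,0,0,0],[0,0,0,0,0,0],[0,0,0,0,0,0]]' 6.8; python3 -m inch '[[0,0,-2,0,0,0],[0,0,-4,0,0,0],[0,0,-4,0,0,0],[0,0,-4,0,0,0],[0,0,-1,0,0,0]]' && python3 -m inch '[[3.4,-3.3,0,0,0,0],[3.4,-3.3,0,0,0,0],[3.4,-3.3,0,0,0,0],[3.4,-3.3,0,0,0,0],[0,0,0,0,0,8.2]]' && python3 -m inch '[[0,0,0,0,0,8.2],[0,0,0,0,0,8.2],[0,0,0,0,0,8.2],[0,0,0,0,0,8.2],[0,0,0,0,0,8.2]]' 3 && python3 -m inch '[[0,0,0,0,0,8.2],[0,0,0,0,0,8.2],[0,0,0,0,0,8.2],[0,0,0,0,0,8.2],[0,0,0,0,0,8]]' && python3 -m inch '[[0,0,3,0,0,0],[0,0,0,0,0,0],[0,0,0,0,0,0]]';python3 st.py 391.1 304.2 2.8
python3 - <<'E'
from h import *
c=snap('wrist','w6')
E
```

```text
time_s: 21.7
tool_pos: [0.5298, 0.1752, 0.1384]
tcp_rot: [0.0, 0.69, 0.724, 0.0]
contact_force: [0.7, 0.7, 0.4]
width: 0.0678
time_s: 22.2
tool_pos: [0.5305, 0.1754, 0.2924]
tcp_rot: [0.002, 0.69, 0.724, 0.002]
contact_force: [0.1, -0.3, 0.2]
width: 0.068
time_s: 22.7
tool_pos: [0.3876, 0.307, 0.2878]
tcp_rot: [-0.0, 0.738, 0.674, -0.001]
contact_force: [-0.2, -0.8, 0.4]
width: 0.0683
time_s: 23.2
tool_pos: [0.3911, 0.3045, 0.2877]
tcp_rot: [0.0, 0.93, 0.369, -0.0]
contact_force: [-0.4, -0.3, 0.0]
width: 0.0299
time_s: 23.7
tool_pos: [0.3911, 0.3045, 0.2877]
tcp_rot: [0.0, 1.0, 0.022, -0.0]
contact_force: [0.3, -0.1, -0.1]
width: 0.0298
time_s: 24.0
tool_pos: [0.3912, 0.3045, 0.2581]
tcp_rot: [0.001, 1.0, 0.025, -0.001]
contact_force: [0.2, -0.4, 0.6]
width: 0.0301
pos [391.2 304.5 258.1] h 2.84 w 30.1 F [ 0.2 -0.4  0.6] d_tool mm [-0.1  0.3  0. ] wz 0.04 q [ 0.53  0.37  1.92 -0.    0.85  2.05]
```

View pics/w6.png

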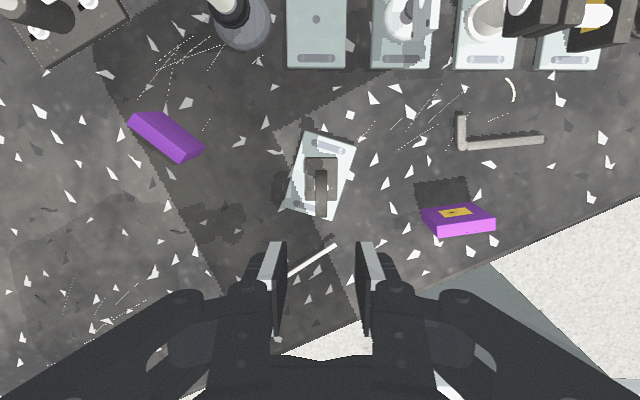

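```bash
python3 -m inch '[[0,0,4,0,0,0],[0,0,4,0,0,0],[0,0,3.5,0,0,0],[0,0,2.1,0,0,0],[0,0,0,0,0,0]]' && python3 -m inch '[[0,0,0,0,0,0],[0,0,0,0,0,0],[0,0,0,0,0,0],[0,0,0,0,0,0],[0,0,0,0,0,0]]' 0.3 30;python3 st.py 391.1 304.2 2.85; python3 -m inch '[[0,0,-2,0,0,0],[0,0,-4,0,0,0],[0,0,-4,0,0,0],[0,0,-2.5,0,0,0],[0,0,0,0,0,0]]'; python3 st.py 523.5 314.2 2.85
```

```text
time_s: 24.55
tool_pos: [0.391, 0.3044, 0.1209]
tcp_rot: [0.001, 1.0, 0.025, -0.001]
contact_force: [0.3, -0.6, 1.1]
width: 0.0301
time_s: 25.05
tool_pos: [0.3916, 0.3048, 0.1236]
tcp_rot: [-0.0, 1.0, 0.024, 0.001]
contact_force: [-0.1, 0.2, 8.7]
width: 0.0082
pos [391.6 304.8 123.6] h 2.8 w 8.2 F [-0.1  0.2  8.7] d_tool mm [-0.6  0.5 -0. ] wz -0.05 q [ 0.53  0.59  2.04 -0.    0.51  2.05]
time_s: 25.55
tool_pos: [0.3918, 0.305, 0.251]
tcp_rot: [-0.002, 1.0, 0.025, 0.003]
contact_force: [0.3, -0.0, -2.4]
width: 0.0081
pos [391.8 305.  251. ] h 2.82 w 8.1 F [ 0.3 -0.  -2.4] d_tool mm [132.   -2.7   0.8] wz -0.03 q [ 0.53  0.38  1.93 -0.    0.83  2.05]
```

```bash
python3 -m inch '[[4,-0.1,0,0,0,0],[4.5,-0.1,0,0,0,0],[4.7,-0.1,0,0,0,0],[0,0,0,0,0,0],[0,0,4,0,0,0]]' && python3 -m inch '[[0,0,4,0,0,0],[0,0,2.8,0,0,0],[0,0,0,0,0,0],[0,0,0,0,0,0]]';  python3 st.py 523.5 314.2 2.85
```

```text
time_s: 26.05
tool_pos: [0.525, 0.3144, 0.2095]
tcp_rot: [-0.001, 1.0, 0.024, 0.003]
contact_force: [1.1, 1.0, -1.8]
width: 0.0087
time_s: 26.45
tool_pos: [0.5227, 0.3141, 0.1394]
tcp_rot: [0.0, 1.0, 0.025, -0.0]
contact_force: [0.7, -0.9, -1.0]
width: 0.0084
pos [522.7 314.1 139.4] h 2.81 w 8.4 F [ 0.7 -0.9 -1. ] d_tool mm [ 0.8 -0.1 -0. ] wz -0.04 q [ 0.43  0.67  1.74 -0.    0.73  1.95]
```

```bash
python3 -m inch '[[0.05,0,1,0,0,0],[0,0,0.4,0,0,0],[0,0,0.15,0,0,0],[0,0,0,0,0,0]]';  python3 st.py 523.5 314.2 2.85;  python3 -m inch '[[0,0,0.1,0,0,0],[0,0,0,0,0,0]]'
```

```text
time_s: 26.85
tool_pos: [0.5235, 0.3141, 0.1241]
tcp_rot: [-0.0, 1.0, 0.024, 0.0]
contact_force: [0.2, -0.3, -0.4]
width: 0.0084
pos [523.5 314.1 124.1] h 2.8 w 8.4 F [ 0.2 -0.3 -0.4] d_tool mm [ 0.  -0.1  0. ] wz -0.05 q [ 0.43  0.69  1.75 -0.    0.7   1.95]
time_s: 27.05
tool_pos: [0.5236, 0.3141, 0.1236]
tcp_rot: [-0.0, 1.0, 0.024, 0.0]
contact_force: [-0.6, -1.1, 4.8]
width: 0.0087
```

```bash
python3 -m inch '[[0,0,0,0,0,0],[0,0,0,0,0,0],[0,0,0,0,0,0]]' 3; python3 -m inch '[[0,0,-2,0,0,0],[0,0,-4,0,0,0],[0,0,-4,0,0,0],[0,0,-4,0,0,0],[0,0,-3,0,0,0]]' && python3 -m inch '[[-0.5,3.6,0,0,0,0],[-0.6,3.6,0,0,0,0],[-0.6,3.6,0,0,0,0],[0,0,0,0,0,0],[0,0,0,0,0,0]]'
python3 - <<'E'
from h import *
c=snap('wrist','w7')
k=cv2.resize(c['img'][60:240,90:490],None,fx=2,fy=2,interpolation=cv2.INTER_CUBIC);cv2.imwrite('pics/w7c.png',k[:,:,::-1])
E
```

```text
time_s: 27.35
tool_pos: [0.5235, 0.3141, 0.1229]
tcp_rot: [0.0, 1.0, 0.024, 0.0]
contact_force: [0.1, 0.1, 0.1]
width: 0.03
time_s: 27.85
tool_pos: [0.5235, 0.3141, 0.2955]
tcp_rot: [-0.0, 1.0, 0.025, 0.001]
contact_force: [0.1, -0.4, 0.6]
width: 0.0296
time_s: 28.35
tool_pos: [0.5119, 0.2049, 0.2931]
tcp_rot: [-0.0, 1.0, 0.024, 0.0]
contact_force: [0.5, -0.3, 0.8]
width: 0.0302
```

View pics/w7c.png

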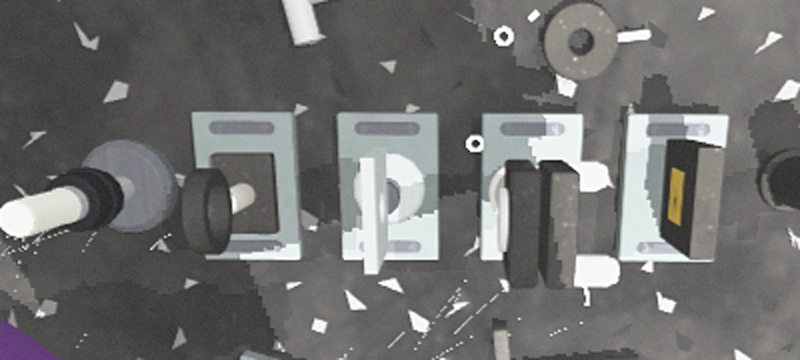

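```bash
python3 - <<'E'
from h import *
c=load('w7')
W=lambda u,v,z: (plane(c,u/2+90,v/2+60,z)[:2]*1000).round(1)
H=lambda a,b:np.degrees(np.arctan2(*(a-b)[::-1])).round(1)
def S(n,P,z):
    Q=np.array([W(*p,z) for p in P]);print(n,'c',Q.mean(0).round(1),'len',[np.linalg.norm(Q[i]-Q[(i+1)%4]).round(1) for i in range(4)],'head',H(Q[0],Q[3]),H(Q[1],Q[2]))
S('plate a',[(193,113),(293,112),(300,259),(206,259)],.01)
S('plate b',[(338,113),(439,113),(437,260),(345,260)],.01)
S('plate c',[(483,114),(583,114),(578,261),(482,261)],.01)
S('plate d',[(627,115),(728,115),(713,261),(617,261)],.01)
print('lens foot right edge',W(273,152,.018),W(277,234,.018),H(W(273,152,.018),W(277,234,.018)))
S('lens ring',[(186,172),(205,168),(207,255),(188,252)],.067)
S('ap top',[(360,157),(372,157),(378,273),(365,273)],.094); print('ap foot',W(389,188,.014))
S('mirror',[(508,161),(574,161),(576,285),(509,285)],.112)
S('block',[(697,148),(724,148),(717,258),(690,258)],.06)
E
```

```text
plate a c [524.  313.4] len [np.float64(49.3), np.float64(74.6), np.float64(49.1), np.float64(74.1)] head 2.1 1.9
plate b c [527.  241.6] len [np.float64(49.8), np.float64(74.6), np.float64(48.1), np.float64(74.6)] head 2.8 1.5
plate c c [530.  169.8] len [np.float64(49.3), np.float64(74.7), np.float64(50.2), np.float64(74.7)] head 2.8 3.5
plate d c [533.2  98.9] len [np.float64(49.9), np.float64(74.2), np.float64(50.1), np.float64(74.2)] head 2.3 2.5
lens foot right edge [543.4 298.3] [502.5 297.2] 1.5
lens ring c [521.1 318.9] len [np.float64(8.3), np.float64(37.8), np.float64(8.2), np.float64(34.9)] head -1.8 -1.5
ap top c [528.1 241.6] len [np.float64(4.6), np.float64(45.9), np.float64(5.2), np.float64(46.0)] head 3.0 3.7
ap foot [527.9 241.6]
mirror c [531.5 176. ] len [np.float64(23.6), np.float64(46.2), np.float64(25.1), np.float64(46.1)] head 4.2 6.1
block c [534.2  97.8] len [np.float64(11.5), np.float64(48.6), np.float64(12.1), np.float64(48.5)] head 4.1 4.8
```

Everything is on the right plate. I'll take one closer look at the yaw of the mirror and the block from above them.

```bash
python3 -m inch '[[-0.5,3.5,0,0,0,0],[-0.5,3.5,0,0,0,0],[-1.5,0,0,0,0,0],[0,0,0,0,0,0],[0,0,0,0,0,0]]'
python3 - <<'E'
from h import *
c=snap('wrist','w8');p=proj(c,[.53,.135,.06]);print(p)
u,v=int(p[0])-110,int(p[1])-70
k=cv2.resize(c['img'][v:v+140,u:u+220],None,fx=3.6,fy=3.6,interpolation=cv2.INTER_CUBIC);cv2.imwrite('pics/w8c.png',k[:,:,::-1]);print(u,v)
E
```

```text
time_s: 28.9
tool_pos: [0.4907, 0.1351, 0.293]
tcp_rot: [-0.0, 1.0, 0.025, 0.0]
contact_force: [0.6, 0.4, 0.0]
width: 0.03
[322.68217933 136.55185258]
212 66
```

View pics/w8c.png

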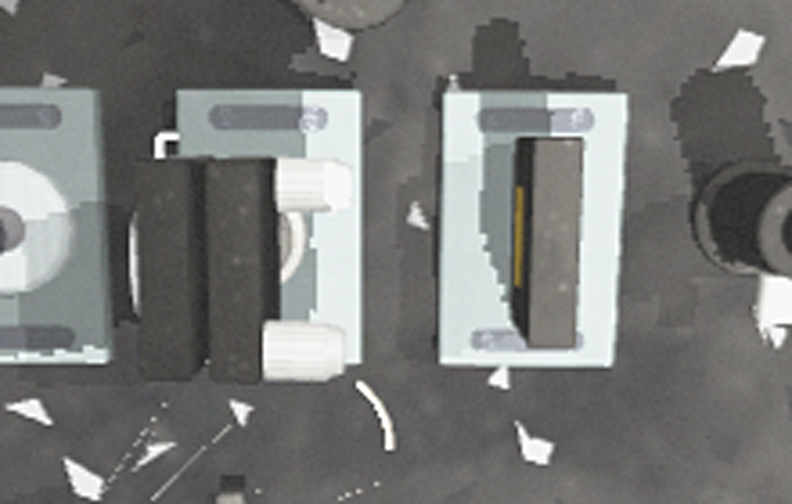

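```bash
python3 - <<'E'
from h import *
c=load('w8')
W=lambda u,v,z: plane(c,u/3.6+212,v/3.6+66,z)[:2]*1000
H=lambda a,b:np.degrees(np.arctan2(*(a-b)[::-1])).round(1)
for n,a,b,z in [('block L',(534,138),(526,348),.06),('block R',(583,138),(577,348),.06),('mir L',(144,158),(142,380),.112),('mir mid',(210,158),(208,380),.112),('mir R',(274,158),(266,330),.112),('c R',(361,90),(361,363),.01),('d L',(444,92),(440,365),.01),('d R',(627,94),(613,367),.01)]:
    A,B=W(*a,z),W(*b,z);print(n,A.round(1),B.round(1),H(A,B),np.linalg.norm(A-B).round(1))
E
```

```text
block L [558.3 104.8] [509.  102.8] 2.4 49.3
block R [558.9  93.4] [509.6  90.4] 3.5 49.3
mir L [550.6 185.8] [506.8 186.2] -0.6 43.8
mir mid [551.2 173. ] [507.5 172.9] 0.2 43.7
mir R [551.9 160.6] [518.3 161.3] -1.3 33.6
c R [568.5 146.8] [494.3 143.5] 2.5 74.2
d L [569.1 124.5] [494.9 121. ] 2.7 74.3
d R [571.1  75.3] [496.8  71.8] 2.7 74.3
```

```bash
python3 - <<'E'
from h import *
for nm,(u0,u1,v0,v1) in {'w8':(248,290,112,168),'w7':(340,382,143,201)}.items():
    c=load(nm);g=cv2.GaussianBlur(cv2.cvtColor(c['img'],cv2.COLOR_RGB2GRAY).astype(np.float32),(3,3),0)
    sub=g[v0:v1,u0:u1]
    print(nm,sub[::9].astype(int).tolist())
    gx=np.diff(sub,axis=1)
    # strongest dark->bright step of the back slab's left edge: fit line
    for lab,lo,hi in [('gap',10,30)]:
        k=gx[:,lo:hi].argmax(1)+lo+.5; v=np.arange(len(k))
        sel=np.ones(len(k),bool)
        for _ in range(4):
            f=np.polyfit(v[sel],k[sel],1);r=k-np.polyval(f,v);sel=abs(r)<max(1,1.5*np.median(abs(r)))
        A,B=[plane(c,u0+np.polyval(f,t),v0+t,.112)[:2]*1000 for t in (0,len(k)-1)]
        print(nm,lab,f.round(4),sel.sum(),A.round(1),B.round(1),np.degrees(np.arctan2(*(A-B)[::-1])).round(2))
E
```

```text
w8 [[69, 71, 74, 76, 77, 76, 76, 76, 76, 76, 78, 79, 80, 79, 76, 71, 63, 56, 54, 52, 55, 68, 80, 84, 82, 80, 80, 81, 81, 81, 83, 85, 85, 86, 84, 77, 69, 60, 53, 62, 122, 202], [72, 70, 71, 74, 74, 74, 79, 84, 84, 81, 82, 82, 81, 80, 79, 74, 67, 60, 53, 48, 52, 64, 75, 79, 80, 81, 83, 84, 86, 86, 87, 87, 88, 89, 88, 82, 69, 59, 54, 68, 128, 201], [139, 142, 99, 75, 73, 75, 74, 75, 77, 77, 77, 78, 79, 80, 81, 78, 69, 60, 54, 50, 52, 63, 74, 80, 80, 80, 80, 81, 82, 83, 85, 86, 87, 87, 85, 80, 71, 61, 55, 52, 65, 109], [173, 185, 123, 81, 73, 74, 75, 76, 77, 77, 76, 76, 76, 75, 76, 75, 69, 63, 58, 53, 52, 59, 72, 78, 77, 79, 82, 82, 85, 90, 89, 85, 86, 88, 88, 84, 73, 61, 55, 53, 55, 86], [102, 153, 131, 83, 72, 74, 74, 75, 75, 74, 75, 76, 77, 78, 79, 76, 72, 66, 59, 52, 48, 54, 70, 79, 78, 78, 78, 77, 80, 84, 86, 83, 82, 82, 84, 82, 74, 63, 56, 52, 56, 87], [84, 82, 77, 73, 74, 76, 77, 77, 77, 78, 80, 79, 77, 76, 77, 76, 74, 67, 58, 51, 49, 55, 66, 75, 78, 78, 78, 79, 79, 79, 78, 78, 78, 79, 80, 75, 98, 170, 223, 233, 233, 233], [78, 78, 77, 77, 77, 74, 72, 71, 72, 73, 75, 74, 72, 71, 7
[... 856 characters left out ...]
91, 111, 125, 127, 128, 133, 135, 134, 134, 136, 136, 133, 124, 116, 115, 116], [212, 224, 216, 173, 112, 78, 77, 80, 81, 80, 81, 81, 81, 81, 81, 82, 82, 84, 80, 67, 56, 53, 53, 58, 70, 83, 96, 110, 118, 121, 124, 126, 129, 131, 132, 134, 134, 128, 117, 113, 114, 114], [222, 145, 71, 54, 66, 75, 78, 80, 81, 82, 82, 82, 82, 82, 82, 82, 83, 83, 76, 63, 55, 55, 57, 64, 75, 82, 82, 88, 105, 122, 129, 129, 129, 129, 128, 128, 128, 151, 198, 225, 227, 226], [104, 100, 88, 72, 67, 74, 78, 80, 79, 78, 79, 80, 81, 80, 79, 79, 78, 77, 84, 93, 84, 64, 59, 68, 79, 84, 85, 85, 86, 95, 112, 126, 129, 128, 129, 128, 146, 197, 240, 249, 247, 247]]
w7 gap [ 0.0854 24.357 ] 39 [552.8 175.2] [510.7 168.1] 9.56
```

```bash
python3 -c "
from bench import manip
o=manip.get_obs();print(o['time_s'],o['contact_force'].round(1));print(manip.sign_off())"
```

```text
28.95 [0.  0.6 0.2]
the job is handed in; nothing more can be done
None
```

The four optics now stand on the row in the order asked from the lamp: lens, aperture, mirror mount, beam block. All are upright, and I handed the job in at 29 s with the arm clear and nothing touching. The hand-in reports no verdict.

The order of moves was block from b to d, aperture from the spare plate to b, lens from c to the spare plate, mirror from a to c, then lens from the spare plate to a. The purple look-alikes were left alone.

My last wrist pictures put each optic about 0–2 mm from the middle of its plate. The row's heading is about 2.8°:

| Optic | Plate | Measured heading |
|---|---|---|
| Lens | a | about 1.5° (foot edge) |
| Aperture | b | about 3° |
| Mirror | c | about 1.9° (cleanest edge) |
| Beam block | d | about 3° |

Some checks disagreed:
- **Mirror yaw:** hand-picked edges gave −1° to 6° across the two views, and an edge fit in the farther one, spoiled by shading, gave 9.6°. I relied on the clean edge fit in the closer view, and on the tool reading of 92.8° when I set the mirror down (target 92.85°).
- **Lens ring yaw:** the ring itself read about −1.6°. I trusted the foot edge and the tool reading of 2.8° at release instead.

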